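# Put the reagent bottles into their colour-coded holders

## Robot

A 6-joint arm with a two-finger parallel gripper is mounted at the origin on the work surface. World frame = base frame: x ahead of the robot, y to its left, z up, the work surface at z = 0. Lengths are in m, angles in rad, forces in N, time in s.
With the tool pointing down it reaches from about 0.375 to 0.925 m from the base axis. Payload 5.7 kg.
Tool frame: the origin (TCP) lies midway between the tips of the shut fingers; the grasp point (between the pads) lies 19 mm behind it (r.tcp_to_grasp is the z of the grasp point in the tool frame, in m); z points along the fingers, y is the line along which they close (so a half turn about z gives the same grasp; the last joint's range is limited). The gripper opens to 88 mm and grips with 3 to 60 N. Pads are 20 mm wide; open, the fingers measure 115 mm over their backs; the gripper's body (75 mm by 178 mm) begins 61 mm behind the grasp point.
Start: joints at [-1.375, 0.359, 1.51, -0, 1.272, -0.115], TCP at [0.183, -0.571, 0.223] pointing down, gripper open.
Joint ranges: [-2.97, 2.97], [-1.01, 2.36], [0.21, 2.38], [-0.96, 4.11], [0.2, 2.71], [-2.98, 2.98]. Speed limits (rad/s): [2.39, 2.39, 3.14, 3.14, 3.14, 3.14].

## Interface

Orientations are given as a 3x3 rotation matrix whose columns are the frame's x, y, z axes.
In Python, from bench import sensors, vision, workorder, r gives the robot as it stands.
- The arm moves only by the tool send_rows, never from a script. Its argument "commands" is a list of rows, each a list of 5 numbers: the finger opening in cm, from 0 to 8.78, then the shift along the tool's x, y, z in cm, then the turn about the tool's z in degrees. A call has 1 to 8 rows; each row is the pose to reach, as a shift and turn from the pose commanded when the call began, along the tool's axes at that moment; what a row does not reach only later rows make up. A row lasts 1/8 s, in which the tool goes at most 62.5 mm and 10.7 degrees, less where a joint would pass 70% of its speed; a pose out of reach is approached as far as the arm can. A call with a gripper value outside its range is refused whole. The fingers move at their own pace and stop on an object; the grip force is fixed at half the most. Time passes only in rows, so rows that repeat a pose let the fingers close. It gives the time, the measured TCP pose, the force, the opening and the grip force at its end, in the units of the state.
- sensors.observe(): the state, without advancing time (a new reading comes with each control period).
- vision.get_image(name): name is "scene" or "top" or "wrist"; returns a dict with "image" (400x640x3 uint8, red, green, blue), "z_map" (400x640 float32, m along the optical axis (not along the pixel's ray), 0 where there is no reading), "vertical_fov" (degrees; the focal length in pixels is half the picture's height over the tangent of half this angle, whatever the lens; pixels are square), "cx", "cy" (the principal point, pixels), "D" ([k1, k2, p1, p2, k3] as OpenCV has them; the pictures are not rectified), "origin" and "rotation" of the camera in the world; the wrist camera has in their place "mount" (4x4, takes a point from camera to tool coordinates, whose origin is the TCP and whose axes are the flange's). Camera axes: x right, y down, z forward; pixel columns grow to the right and rows downward; lengths in m; the calibration is good to about 2 mm. A picture is of the moment at which its call begins: read the wrist's pose just before it.
- workorder.hand_in(): hands the job in; it is judged then, once.
The state is a dict: "t": time; "joints": joint angles; "dq": joint speeds; "tau": joint torques, N m; "eef_pos": TCP position; "tool_rot": TCP orientation; "wrist_force": force on the tool from outside, world axes, zero at the start; "ft_torque": the same for the moment, N m; "grip_width": finger opening in m; "gripper_force": force on a finger pad.
Only numpy, scipy, OpenCV 4.12 (cv2) and the standard library are available. Lean on these libraries where they do the work, as an engineer would, in place of code of your own. Each camera call takes 0.05 s, during which the arm holds its last target. There are 200 camera calls.

## Task

Sort the reagents for the assay: stand each of the four slender amber bottles upright in the shallow round holder of the same colour as its cap (red, yellow, green, blue). Set them down gently without dropping or tipping any, and leave the two squat white jars where they stand.

Things in the scene. Friction and masses are not known exactly. Their poses are not given: they have to be found in the camera images.
- bottle_red_mid (a point): Reagent bottle with a red screw cap: slender amber bottle with a white paper band, standing upright, loose, 0.09 to 0.18 kg. 85 mm tall; straight round body 42 mm in diameter from its underside up to 56 mm, then a short shoulder and the 36 mm wide cap. The point is on its axis half-way up, 42.5 mm above its underside (grip it there or slightly lower, across the body). Its z axis points up along the bottle.
- bottle_yellow_mid (a point): Reagent bottle with a yellow screw cap: slender amber bottle with a white paper band, standing upright, loose, 0.09 to 0.18 kg. 85 mm tall; straight round body 42 mm in diameter from its underside up to 56 mm, then a short shoulder and the 36 mm wide cap. The point is on its axis half-way up, 42.5 mm above its underside (grip it there or slightly lower, across the body). Its z axis points up along the bottle.
- bottle_green_mid (a point): Reagent bottle with a green screw cap: slender amber bottle with a white paper band, standing upright, loose, 0.09 to 0.18 kg. 85 mm tall; straight round body 42 mm in diameter from its underside up to 56 mm, then a short shoulder and the 36 mm wide cap. The point is on its axis half-way up, 42.5 mm above its underside (grip it there or slightly lower, across the body). Its z axis points up along the bottle.
- bottle_blue_mid (a point): Reagent bottle with a blue screw cap: slender amber bottle with a white paper band, standing upright, loose, 0.09 to 0.18 kg. 85 mm tall; straight round body 42 mm in diameter from its underside up to 56 mm, then a short shoulder and the 36 mm wide cap. The point is on its axis half-way up, 42.5 mm above its underside (grip it there or slightly lower, across the body). Its z axis points up along the bottle.
- dish_red_floor (a point): Red holder: shallow round open dish, all red, 72 mm outside diameter, 64 mm inside, fixed to the bench. The point is the centre of its inner floor, 4 mm above the bench; the rim is 12 mm above the bench (8 mm above this point). Its z axis points up.
- dish_yellow_floor (a point): Yellow holder: shallow round open dish, all yellow, 72 mm outside diameter, 64 mm inside, fixed to the bench. The point is the centre of its inner floor, 4 mm above the bench; the rim is 12 mm above the bench (8 mm above this point). Its z axis points up.
- dish_green_floor (a point): Green holder: shallow round open dish, all green, 72 mm outside diameter, 64 mm inside, fixed to the bench. The point is the centre of its inner floor, 4 mm above the bench; the rim is 12 mm above the bench (8 mm above this point). Its z axis points up.
- dish_blue_floor (a point): Blue holder: shallow round open dish, all blue, 72 mm outside diameter, 64 mm inside, fixed to the bench. The point is the centre of its inner floor, 4 mm above the bench; the rim is 12 mm above the bench (8 mm above this point). Its z axis points up.
- jar_red_mid (a point): Squat white jar with a wide red lid, 62 mm across and 45 mm tall, loose, standing on the bench; not one of the bottles, to be left alone. The point is on its axis half-way up, 22.5 mm above its underside.
- jar_blue_mid (a point): Squat white jar with a wide blue lid, 62 mm across and 45 mm tall, loose, standing on the bench; not one of the bottles, to be left alone. The point is on its axis half-way up, 22.5 mm above its underside.

How it is judged:
At the end, for the whole second after the job is handed in: Each of the four amber bottles stands upright (within 0.1 rad) on the floor of the holder of its cap's colour, its axis within 14 mm of the holder's centre, released and at rest; both squat jars are within 20 mm of where they started (horizontal distance between bottle_red_mid and dish_red_floor below 0.014 m and z of bottle_red_mid in the frame of dish_red_floor between 0.038 and 0.047 m and angle between each of bottle_red_mid, bottle_yellow_mid, bottle_green_mid, bottle_blue_mid's own z axis and vertical below 0.1 rad and linear speed of each of bottle_red, bottle_yellow, bottle_green, bottle_blue below 0.02 m/s and contact force between each of bottle_red, bottle_yellow, bottle_green, bottle_blue and the fingers below 0.05 N and horizontal distance between bottle_yellow_mid and dish_yellow_floor below 0.014 m and z of bottle_yellow_mid in the frame of dish_yellow_floor between 0.038 and 0.047 m and horizontal distance between bottle_green_mid and dish_green_floor below 0.014 m and z of bottle_green_mid in the frame of dish_green_floor between 0.038 and 0.047 m and horizontal distance between bottle_blue_mid and dish_blue_floor below 0.014 m and z of bottle_blue_mid in the frame of dish_blue_floor between 0.038 and 0.047 m and distance of each of jar_red_mid, jar_blue_mid from where it was at the start of the episode below 0.02 m); the robot touches nothing.
It fails at once if an amber bottle is tipped over (angle between any of bottle_red_mid, bottle_yellow_mid, bottle_green_mid, bottle_blue_mid's own z axis and vertical above 0.7 rad).
It fails at once if an amber bottle is dropped or thrown (falls freely from more than about 20 mm) ((linear speed of bottle_red above 0.65 m/s and contact force between bottle_red and the fingers below 0.05 N) or (linear speed of bottle_yellow above 0.65 m/s and contact force between bottle_yellow and the fingers below 0.05 N) or (linear speed of bottle_green above 0.65 m/s and contact force between bottle_green and the fingers below 0.05 N) or (linear speed of bottle_blue above 0.65 m/s and contact force between bottle_blue and the fingers below 0.05 N)).
It fails at once if a squat jar is moved more than 20 mm (distance of any of jar_red_mid, jar_blue_mid from where it was at the start of the episode above 0.02 m).
It also fails if it takes over 112 s, if anything falls off the work surface, if the arm or the gripper's body presses on something with over 40 N, if the wrist force passes 120 N, or if a joint passes its speed limit or range.

## Working session

There is one attempt and no reset: what is moved stays moved. The work goes in short steps, Python scripts to look and compute and a tool call to move; the robot and the scene stay as the last step left them, time stands still between calls to the robot, and variables do not carry over. Pictures are saved under pics/ and viewed, at most 14 in all, crops included, and the job is handed in when it is done.

Besides the shell and the picture viewer there is one more tool, called after "Emit:" by a JSON object that holds its "op" and its "data". send_rows: Moves the arm, as the interface text tells. Its arguments: {"type":"object","properties":{"commands":{"type":"array"}},"required":["commands"]}

```bash
mkdir -p pics; cat > h.py <<'E'
import numpy as np, cv2
from bench import sensors, vision, workorder, r
def grab(n):
    s=sensors.observe(); d=vision.get_image(n)
    if n=="wrist":
        R=np.array(s["tool_rot"]);M=np.array(d["mount"])
        d["origin"]=R@M[:3,3]+np.array(s["eef_pos"]); d["rotation"]=R@M[:3,:3]
    h=d["image"].shape[0]; f=h/2/np.tan(np.radians(d["vertical_fov"])/2)
    d["K"]=np.array([[f,0,d["cx"]],[0,f,d["cy"]],[0,0,1.]])
    return d
def cast(d,uv,z):
    p=cv2.undistortPoints(np.array([[uv]],float),d["K"],np.array(d["D"],float))[0,0]
    v=np.array(d["rotation"])@np.array([p[0],p[1],1.]); o=np.array(d["origin"])
    return o+v*(z-o[2])/v[2]
def save(d,n): cv2.imwrite("pics/"+n,d["image"][:,:,::-1])
E
python3 - <<'E'
from h import *
s=sensors.observe(); print(s["t"],s["eef_pos"],s["tool_rot"],s["grip_width"],r.tcp_to_grasp)
for n in["top","scene"]:
    d=grab(n); save(d,n+".png"); print(n,d["origin"],d["rotation"],d["vertical_fov"])
E
```

```text
0.0 [ 0.18335224 -0.57056556  0.22181935] [[ 9.52083178e-01  3.05839009e-01 -3.51524221e-04]
 [ 3.05839137e-01 -9.52081523e-01  1.78776801e-03]
 [ 2.12089482e-04 -1.80961372e-03 -9.99998340e-01]] 0.08805534839473889 -0.0187
top [0.43688655 0.01429429 0.92544577] [[-0.02520497 -0.99309952  0.11453409]
 [-0.99946501  0.02264488 -0.0235988 ]
 [ 0.02084235 -0.11506762 -0.99313898]] 49.15693506955682
scene [0.97467181 0.51366378 0.6689064 ] [[-0.74180083  0.44217924 -0.50419148]
 [ 0.6704994   0.50329748 -0.54508917]
 [ 0.01273118 -0.74240768 -0.6698274 ]] 52.86113090018241
```

View pics/top.png

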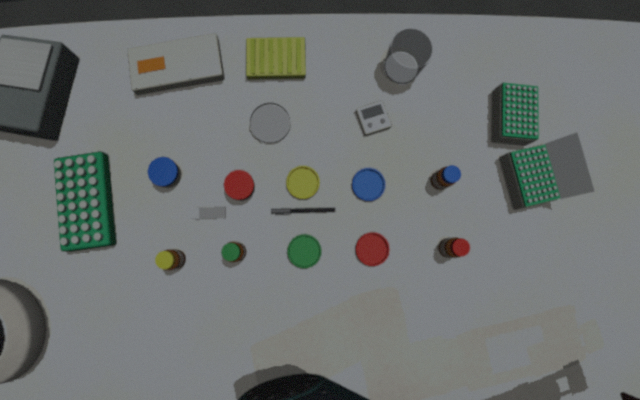

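View pics/scene.png

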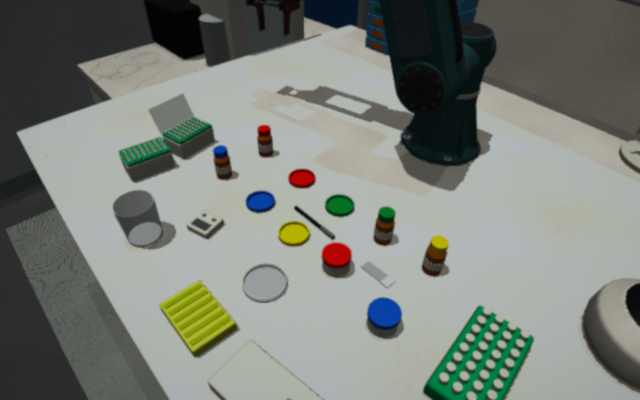

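The top view shows bottle caps yellow (165,260), green (232,252), red (460,247) and blue (452,174). Jars are blue (163,172) and red (239,184). Dishes are yellow (303,183), blue (368,184), green (304,251) and red (372,249). The scene view agrees, with every bottle upright.

```bash
cat >> h.py <<'E'
def blob(d,col,near=None,rad=45):
    hsv=cv2.cvtColor(d["image"],cv2.COLOR_RGB2HSV); H=hsv[...,0].astype(int)
    h0={"red":0,"yellow":29,"green":68,"blue":110}[col]
    dh=np.abs((H-h0+90)%180-90)
    m=((dh<=(5 if col=="red" else 10))&(hsv[...,1]>150)&(hsv[...,2]>70)).astype(np.uint8)
    out=[]
    for c in cv2.findContours(m,cv2.RETR_EXTERNAL,cv2.CHAIN_APPROX_NONE)[0]:
        if cv2.contourArea(c)<60: continue
        hull=cv2.convexHull(c); M=cv2.moments(hull)
        u=(M["m10"]/M["m00"],M["m01"]/M["m00"])
        if near is None or np.hypot(u[0]-near[0],u[1]-near[1])<rad: out.append((u,cv2.contourArea(hull),cv2.boundingRect(c)))
    return sorted(out,key=lambda o:-o[1])
E
python3 - <<'E'
from h import *
d=grab("top")
P={"by":("yellow",(165,260),.085),"bg":("green",(232,252),.085),"br":("red",(460,247),.085),"bb":("blue",(452,174),.085),
"dy":("yellow",(303,183),.012),"dg":("green",(304,251),.012),"dr":("red",(372,249),.012),"db":("blue",(368,184),.012),"jb":("blue",(163,172),.045),"jr":("red",(239,184),.045)}
for k,(c,n,z) in P.items():
    for o in blob(d,c,n,20)[:2]: print(k,np.round(o[0],1),o[1],o[2],np.round(cast(d,o[0],z),4))
E
```

```text
by [165.  259.5] 224.5 (156, 251, 18, 18) [0.4255 0.2736 0.085 ]
br [460.2 246.9] 200.5 (453, 239, 16, 17) [ 0.435  -0.2976  0.085 ]
bb [451.3 173.8] 192.5 (444, 166, 16, 17) [ 0.5797 -0.2887  0.085 ]
dr [371.7 249. ] 782.5 (356, 233, 32, 33) [ 0.4363 -0.1352  0.012 ]
db [367.9 184.3] 737.0 (353, 169, 31, 32) [ 0.5729 -0.1326  0.012 ]
jb [162.4 171.4] 599.5 (149, 158, 28, 28) [0.6044 0.2934 0.045 ]
jr [238.6 184.9] 615.5 (225, 171, 29, 29) [0.5725 0.1364 0.045 ]
```

```bash
sed -i 's/"green":68/"green":65/; s/10))&(hsv\[...,1\]>150)&(hsv\[...,2\]>70)/16 if col=="green" else 10))\&(hsv[...,1]>115)\&(hsv[...,2]>50)/' h.py
python3 - <<'E'
from h import *
d=grab("top"); hsv=cv2.cvtColor(d["image"],cv2.COLOR_RGB2HSV)
for n in[(303,183),(304,251),(232,252)]: print(hsv[n[1],n[0]])
for k,c,n,z in[("dy","yellow",(303,183),.012),("dg","green",(304,251),.012),("bg","green",(232,252),.085),("by","yellow",(165,260),.085)]:
    for o in blob(d,c,n,20)[:2]: print(k,np.round(o[0],1),o[1],o[2],np.round(cast(d,o[0],z),4))
E
```

```text
[ 31 142 129]
[ 68 138 102]
[ 67 144  99]
dy [302.4 182.1] 796.0 (287, 166, 32, 33) [0.5806 0.0062 0.012 ]
dg [303.7 251. ] 793.0 (288, 235, 33, 33) [0.4359 0.0069 0.012 ]
bg [230.7 251.8] 219.0 (222, 244, 18, 17) [0.4376 0.147  0.085 ]
by [165.4 259.6] 270.5 (156, 251, 20, 19) [0.4251 0.2729 0.085 ]
```

```bash
cat >> h.py <<'E'
def go(x,y,z):
    s=sensors.observe(); R=np.array(s["tool_rot"]); p=np.array(s["eef_pos"])
    print("t",round(s["t"],2),"tcp",np.round(p,4),"shift cm",np.round(100*R.T@(np.array([x,y,z])-p),2),"w",round(s["grip_width"],4))
E
python3 -c "
from h import *
go(.435,-.298,.20)"
```

```text
t 0.2 tcp [ 0.1834 -0.5708  0.2221] shift cm [ 32.3  -18.28   2.24] w 0.088
```

Emit:
{"op": "send_rows", "data": {"commands": [[8.78,32.3,-18.3,2.2,0],[8.78,32.3,-18.3,2.2,0],[8.78,32.3,-18.3,2.2,0],[8.78,32.3,-18.3,2.2,0],[8.78,32.3,-18.3,2.2,0],[8.78,32.3,-18.3,2.2,0],[8.78,32.3,-18.3,2.2,0],[8.78,32.3,-18.3,2.2,0]]}}

```text
t: 1.2
eef_pos: [0.4349, -0.2983, 0.2006]
tool_rot: [[0.952, 0.307, -0.001], [0.307, -0.952, -0.0], [-0.001, 0.0, -1.0]]
wrist_force: [0.1, -0.2, 1.2]
grip_width: 0.0878
gripper_force: 0.0
```

```bash
python3 -c "
from h import *
go(.435,-.298,.20); d=grab('wrist'); save(d,'w1.png'); print(sensors.observe()['tool_rot'],d['origin'])
for o in blob(d,'red'): print(o,cast(d,o[0],.085))"
```

```text
t 1.2 tcp [ 0.4349 -0.2983  0.2006] shift cm [ 0.02 -0.02  0.06] w 0.0878
[[ 9.52196117e-01  3.05487099e-01 -4.31374989e-04]
 [ 3.05487007e-01 -9.52196207e-01 -2.67899087e-04]
 [-4.92593343e-04  1.23313016e-04 -9.99999871e-01]] [ 0.50028801 -0.27893337  0.36276449]
((159.05881914139718, 117.29666927753533), 4468.5, (121, 80, 77, 76)) [ 0.45119916 -0.16788255  0.085     ]
((319.12708052181733, 187.50247413405305), 1482.0, (297, 165, 44, 45)) [ 0.43628083 -0.30038931  0.085     ]
```

View pics/w1.png

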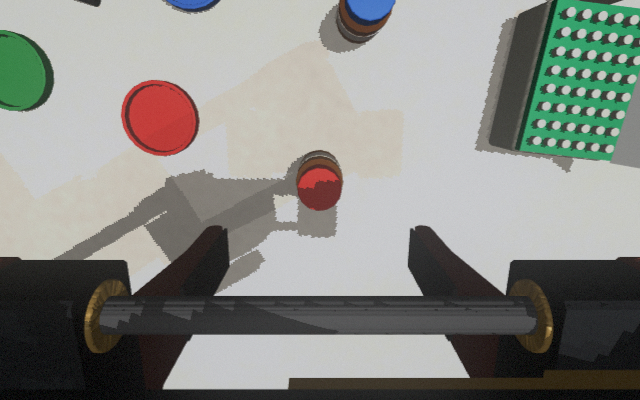

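The wrist view shows the red cap at (319,188), between the open fingers, and the red dish at (159,117). Next I descend and grip.

Emit:
{"op": "send_rows", "data": {"commands": [[8.78,0.1,0.2,5,0],[8.78,0.1,0.2,10,0],[8.78,0.1,0.2,14,0],[8.78,0.1,0.2,17.8,0],[8.78,0.1,0.2,17.8,0],[3.5,0.1,0.2,17.8,0],[3.5,0.1,0.2,17.8,0],[3.5,0.1,0.2,17.8,0]]}}

```text
t: 2.25
eef_pos: [0.4373, -0.3006, 0.024]
tool_rot: [[0.952, 0.306, 0.002], [0.306, -0.952, -0.002], [0.001, 0.002, -1.0]]
wrist_force: [0.0, -0.3, -1.1]
grip_width: 0.0614
gripper_force: 0.0
```

Emit:
{"op": "send_rows", "data": {"commands": [[3.5,0,0,0,0],[3.5,0,0,0,0],[3.5,0,0,0,0],[3.5,0,0,0,0],[3.5,0,0,-2,0],[3.5,0,0,-4,0],[3.5,0,0,-6,0],[3.5,0,0,-6,0]]}}

```text
t: 3.25
eef_pos: [0.4374, -0.3005, 0.0836]
tool_rot: [[0.952, 0.306, 0.002], [0.306, -0.952, -0.002], [0.001, 0.002, -1.0]]
wrist_force: [1.8, -0.3, -1.9]
grip_width: 0.0417
gripper_force: 30.0
```

```bash
python3 -c "
from h import *
d=grab('wrist');save(d,'w2.png')
for o in blob(d,'red'): print(np.round(o[0],1),o[1],o[2],cast(d,o[0],.012))
go(.436,-.135,.084)"
```

```text
[ 77.9 128.1] 10264.0 (19, 73, 119, 112) [ 0.4392129  -0.13955595  0.012     ]
[318.  277.5] 3092.0 (269, 253, 98, 43) [ 0.38558766 -0.31891488  0.012     ]
[317.9 349.5] 2883.5 (265, 334, 105, 38) [ 0.32809164 -0.3373102   0.012     ]
t 3.3 tcp [ 0.4368 -0.3     0.0827] shift cm [  4.97 -15.73  -0.14] w 0.0416
```

View pics/w2.png

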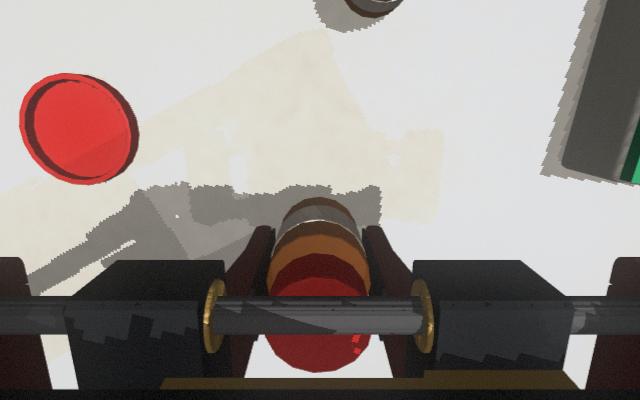

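The wrist view shows the bottle held upright between the pads, cap at about (318,310), and the red dish at (78,128). Carry it over and lower it.

Emit:
{"op": "send_rows", "data": {"commands": [[3.5,1.3,-4,0,0],[3.5,2.6,-8,0,0],[3.5,3.8,-12,0,0],[3.5,5,-15.7,0,0],[3.5,5,-15.7,0,0],[3.5,5,-15.7,2,0],[3.5,5,-15.7,4,0],[3.5,5,-15.7,4,0]]}}

```text
t: 4.3
eef_pos: [0.435, -0.1352, 0.0411]
tool_rot: [[0.952, 0.305, -0.003], [0.305, -0.952, 0.001], [-0.003, -0.002, -1.0]]
wrist_force: [-0.1, -0.4, -0.4]
grip_width: 0.0418
gripper_force: 30.0
```

```bash
python3 -c "
from h import *
go(.436,-.136,.028); d=grab('top');save(d,'t2.png')
for o in blob(d,'red',(372,249),40): print(o)
d=grab('scene'); cv2.imwrite('pics/s2.png',cv2.resize(d['image'][110:230,220:380,::-1],None,fx=4,fy=4))"
```

```text
t 4.3 tcp [ 0.435  -0.1352  0.0411] shift cm [0.08 0.11 1.31] w 0.0418
```

View pics/s2.png

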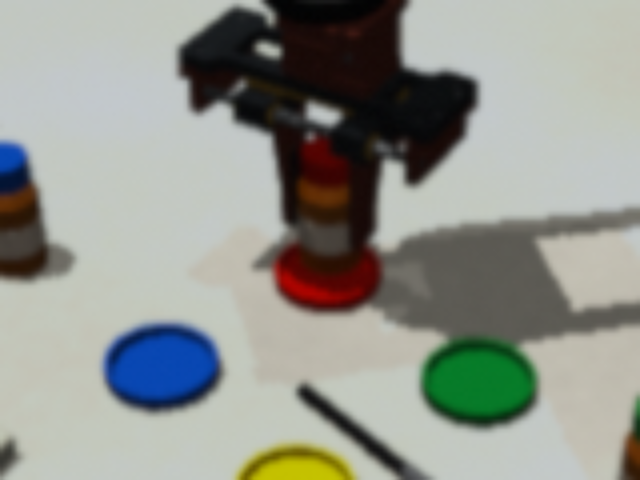

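The scene crop shows the red bottle upright over the red dish at (328,275), centred. Lower it the last bit.

Emit:
{"op": "send_rows", "data": {"commands": [[3.5,0,0.1,0.5,0],[3.5,0,0.1,0.9,0],[3.5,0,0.1,1.2,0],[3.5,0,0.1,1.3,0],[3.5,0,0.1,1.3,0],[3.5,0,0.1,1.3,0]]}}

```text
t: 5.15
eef_pos: [0.4366, -0.136, 0.0297]
tool_rot: [[0.952, 0.306, 0.0], [0.306, -0.952, 0.0], [0.0, 0.0, -1.0]]
wrist_force: [-0.5, 0.6, -1.5]
grip_width: 0.0413
gripper_force: 30.0
```

Emit:
{"op": "send_rows", "data": {"commands": [[3.5,0,0,0.1,0],[3.5,0,0,0.15,0],[3.5,0,0,0.15,0]]}}

```text
t: 5.52
eef_pos: [0.4365, -0.1359, 0.0281]
tool_rot: [[0.952, 0.306, -0.0], [0.306, -0.952, 0.0], [-0.0, -0.0, -1.0]]
wrist_force: [0.1, -0.3, -0.4]
grip_width: 0.0415
gripper_force: 30.0
```

Emit:
{"op": "send_rows", "data": {"commands": [[5,0,0,0,0],[5,0,0,0,0],[8.78,0,0,0,0],[8.78,0,0,0,0],[8.78,0,0,0,0],[8.78,0,0,-4,0],[8.78,0,0,-10,0],[8.78,0,0,-16,0]]}}

```text
t: 6.52
eef_pos: [0.436, -0.1357, 0.1897]
tool_rot: [[0.952, 0.306, -0.001], [0.306, -0.952, 0.001], [-0.001, -0.001, -1.0]]
wrist_force: [0.7, 0.2, -1.0]
grip_width: 0.0881
gripper_force: 0.0
```

```bash
python3 -c "
from h import *
go(.580,-.290,.20)"
```

```text
t 6.53 tcp [ 0.436  -0.1357  0.1897] shift cm [ 9.   19.09 -1.05] w 0.0881
```

Emit:
{"op": "send_rows", "data": {"commands": [[8.78,9,19.1,-1,0],[8.78,9,19.1,-1,0],[8.78,9,19.1,-1,0],[8.78,9,19.1,-1,0],[8.78,9,19.1,-1,0],[8.78,9,19.1,-1,0]]}}

```text
t: 7.28
eef_pos: [0.5794, -0.2892, 0.1976]
tool_rot: [[0.952, 0.306, -0.002], [0.306, -0.952, 0.001], [-0.001, -0.002, -1.0]]
wrist_force: [0.3, -0.6, -0.3]
grip_width: 0.0877
gripper_force: 0.0
```

```bash
python3 -c "
from h import *
go(.580,-.290,.20); d=grab('wrist')
for o in blob(d,'blue'): print(o,cast(d,o[0],.085),cast(d,o[0],.012))
d=grab('top'); cv2.imwrite('pics/t3.png',cv2.resize(d['image'][130:290,250:490,::-1],None,fx=3,fy=3))
for o in blob(d,'red',(372,249),25): print(o,cast(d,o[0],.012),cast(d,o[0],.089))"
```

```text
t 7.28 tcp [ 0.5794 -0.2892  0.1976] shift cm [ 0.03  0.1  -0.24] w 0.0877
((162.6133626679018, 126.77860120426124), 4318.0, (126, 90, 74, 75)) [ 0.59013509 -0.1636452   0.085     ] [ 0.57555138 -0.13535128  0.012     ]
((319.95109851169383, 187.57098984171978), 1411.0, (299, 167, 43, 43)) [ 0.58152347 -0.29149825  0.085     ] [ 0.56465199 -0.29716977  0.012     ]
((372.21239470517446, 248.85940633774567), 831.0, (356, 233, 34, 33)) [ 0.43649803 -0.13626582  0.012     ] [ 0.43653078 -0.12357417  0.089     ]
```

View pics/t3.png

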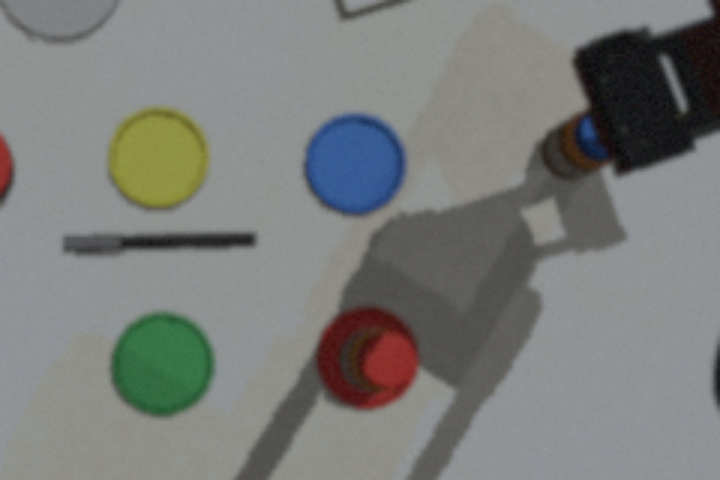

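The top view shows the red bottle upright in the red dish, cap at crop (390,360). The blue cap is under the gripper at (320,188) in the wrist view. Now grip the blue bottle.

Emit:
{"op": "send_rows", "data": {"commands": [[8.78,0.1,0.3,5,0],[8.78,0.1,0.3,10,0],[8.78,0.1,0.3,14,0],[8.78,0.1,0.3,17.3,0],[8.78,0.1,0.3,17.3,0],[3.5,0.1,0.3,17.3,0],[3.5,0.1,0.3,17.3,0],[3.5,0.1,0.3,17.3,0]]}}

```text
t: 8.38
eef_pos: [0.5833, -0.2933, 0.0267]
tool_rot: [[0.952, 0.306, 0.002], [0.306, -0.952, -0.001], [0.002, 0.002, -1.0]]
wrist_force: [-0.6, 0.2, 0.3]
grip_width: 0.0614
gripper_force: 0.0
```

Emit:
{"op": "send_rows", "data": {"commands": [[3.5,0,0,0,0],[3.5,0,0,0,0],[3.5,0,0,0,0],[3.5,0,0,0,0]]}}

```text
t: 8.88
eef_pos: [0.5824, -0.2926, 0.0254]
tool_rot: [[0.952, 0.306, -0.0], [0.306, -0.952, 0.0], [-0.0, -0.0, -1.0]]
wrist_force: [-0.6, 2.0, 4.4]
grip_width: 0.0414
gripper_force: 30.0
```

Emit:
{"op": "send_rows", "data": {"commands": [[3.5,0,0,-2,0],[3.5,0,0,-4,0],[3.5,0,0,-4,0]]}}

```text
t: 9.25
eef_pos: [0.5841, -0.2941, 0.0675]
tool_rot: [[0.952, 0.306, 0.004], [0.306, -0.952, -0.003], [0.003, 0.004, -1.0]]
wrist_force: [-0.1, -0.5, -0.6]
grip_width: 0.0416
gripper_force: 30.0
```

```bash
python3 -c "
from h import *
go(.574,-.134,.064)"
```

```text
t 9.25 tcp [ 0.5841 -0.2941  0.0675] shift cm [  3.93 -15.55   0.3 ] w 0.0416
```

Emit:
{"op": "send_rows", "data": {"commands": [[3.5,1,-4,0,0],[3.5,2,-8,0,0],[3.5,3,-12,0,0],[3.5,4,-15.4,0,0],[3.5,4,-15.4,0,0],[3.5,4,-15.4,1.2,0],[3.5,4,-15.4,2.4,0],[3.5,4,-15.4,2.4,0]]}}

```text
t: 10.25
eef_pos: [0.5722, -0.1345, 0.0394]
tool_rot: [[0.952, 0.305, -0.003], [0.305, -0.952, 0.001], [-0.002, -0.002, -1.0]]
wrist_force: [-0.2, -0.5, -1.3]
grip_width: 0.0419
gripper_force: 30.0
```

Emit:
{"op": "send_rows", "data": {"commands": [[3.5,0,0,0.4,0],[3.5,0,0,0.8,0],[3.5,0,0,1.0,0],[3.5,0,0,1.1,0],[3.5,0,0,1.1,0],[3.5,0,0,1.1,0]]}}

```text
t: 11.0
eef_pos: [0.5736, -0.134, 0.0303]
tool_rot: [[0.952, 0.306, 0.0], [0.306, -0.952, -0.0], [0.0, 0.0, -1.0]]
wrist_force: [-0.4, -0.7, -0.2]
grip_width: 0.0414
gripper_force: 30.0
```

Lower another 1 mm, release, then rise.

Emit:
{"op": "send_rows", "data": {"commands": [[3.5,0,0,0.1,0],[3.5,0,0,0.1,0],[5,0,0,0.1,0],[5,0,0,0.1,0],[8.78,0,0,0.1,0],[8.78,0,0,0.1,0],[8.78,0,0,0.1,0],[8.78,0,0,0.1,0]]}}

```text
t: 12.0
eef_pos: [0.5735, -0.134, 0.0292]
tool_rot: [[0.952, 0.306, 0.0], [0.306, -0.952, 0.0], [0.0, -0.0, -1.0]]
wrist_force: [0.1, -0.6, 0.2]
grip_width: 0.086
gripper_force: 0.0
```

Emit:
{"op": "send_rows", "data": {"commands": [[8.78,0,0,-5,0],[8.78,0,0,-10,0],[8.78,0,0,-17,0],[8.78,0,0,-17,0]]}}

```text
t: 12.5
eef_pos: [0.5766, -0.1351, 0.2043]
tool_rot: [[0.952, 0.306, 0.009], [0.306, -0.952, -0.003], [0.007, 0.006, -1.0]]
wrist_force: [0.4, 0.1, -0.1]
grip_width: 0.0879
gripper_force: 0.0
```

```bash
python3 -c "
from h import *
go(.4375,.147,.20)"
```

```text
t 12.5 tcp [ 0.5766 -0.1351  0.2043] shift cm [ -4.62 -31.11   0.22] w 0.0879
```

Emit:
{"op": "send_rows", "data": {"commands": [[8.78,-4.4,-31,0,0],[8.78,-4.4,-31,0,0],[8.78,-4.4,-31,0,0],[8.78,-4.4,-31,0,0],[8.78,-4.4,-31,0,0],[8.78,-4.4,-31,0,0],[8.78,-4.4,-31,0,0],[8.78,-4.4,-31,0,0]]}}

```text
t: 13.5
eef_pos: [0.4374, 0.1465, 0.1989]
tool_rot: [[0.953, 0.304, -0.0], [0.304, -0.953, -0.0], [-0.0, 0.0, -1.0]]
wrist_force: [0.8, 0.1, 1.3]
grip_width: 0.0877
gripper_force: 0.0
```

```bash
python3 -c "
from h import *
d=grab('wrist');save(d,'w4.png')
for c in ['green','yellow']:
  for o in blob(d,c)[:5]: print(c,o,cast(d,o[0],.085),cast(d,o[0],.012))
go(.4375,.147,.024)"
```

```text
green ((448.43784796031986, 211.3837939062658), 3293.0, (413, 180, 69, 66)) [0.45211828 0.03901135 0.085     ] [0.43870289 0.00550734 0.012     ]
green ((25.93628967571903, 29.817004698063478), 2909.0, (0, 0, 58, 65)) [0.48580089 0.37836774 0.085     ] [0.48129124 0.43459018 0.012     ]
green ((313.1394984326019, 178.1191222570533), 638.0, (294, 167, 42, 23)) [0.4450874  0.15135047 0.085     ] [0.42981304 0.14754913 0.012     ]
yellow ((507.7308714918759, 69.98637781060232), 5077.5, (467, 30, 82, 81)) [0.56532387 0.04015227 0.085     ] [0.58184024 0.00694993 0.012     ]
yellow ((156.81649429859453, 152.80862724299476), 1885.5, (131, 131, 53, 46)) [0.42741455 0.2725657  0.085     ] [0.40746744 0.30081389 0.012     ]
yellow ((536.9326253283087, 325.22690419093294), 1459.5, (516, 289, 37, 64)) [ 0.37859238 -0.07670087  0.085     ] [ 0.3457366 -0.1407994  0.012    ]
yellow ((95.2558431372549, 319.7494901960784), 1062.5, (84, 286, 23, 67)) [0.2657298  0.29542269 0.085     ] [0.20303296 0.3297143  0.012     ]
t 13.55 tcp [0.4375 0.1465 0.1989] shift cm [ 0.02 -0.05 17.49] w 0.0879
```

View pics/w4.png

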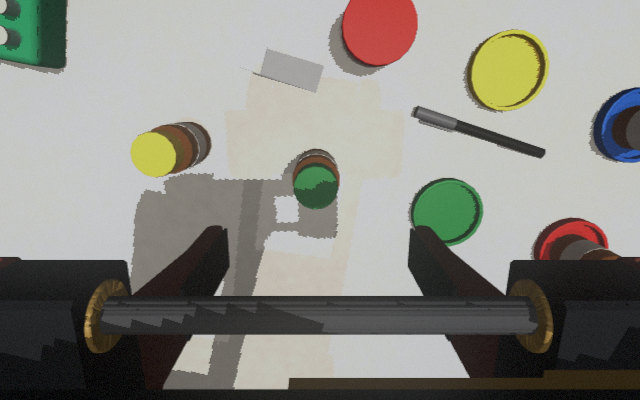

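The wrist view shows the green cap at (316,187), centred between the fingers, the green dish at (447,212), the yellow dish at (508,70) and the yellow cap at (153,155). The blue and red dishes each hold their bottle.

Emit:
{"op": "send_rows", "data": {"commands": [[8.78,0,0,5,0],[8.78,0,0,10,0],[8.78,0,0,14,0],[8.78,0,0,17.4,0],[8.78,0,0,17.4,0],[3.5,0,0,17.4,0],[3.5,0,0,17.4,0],[3.5,0,0,17.4,0]]}}

```text
t: 14.55
eef_pos: [0.4378, 0.1478, 0.0264]
tool_rot: [[0.952, 0.306, 0.002], [0.306, -0.952, 0.001], [0.002, 0.0, -1.0]]
wrist_force: [0.3, 0.5, 0.0]
grip_width: 0.0612
gripper_force: 0.0
```

Emit:
{"op": "send_rows", "data": {"commands": [[3.5,0,0,0,0],[3.5,0,0,0,0],[3.5,0,0,0,0],[3.5,0,0,0,0]]}}

```text
t: 15.05
eef_pos: [0.4369, 0.1479, 0.0255]
tool_rot: [[0.952, 0.306, 0.0], [0.306, -0.952, 0.0], [0.0, -0.0, -1.0]]
wrist_force: [-1.1, 0.1, 6.4]
grip_width: 0.0414
gripper_force: 30.0
```

```bash
python3 -c "
from h import *
go(.437,.0062,.0644)"
```

```text
t 15.05 tcp [0.4369 0.1479 0.0255] shift cm [-4.32 13.49 -3.89] w 0.0414
```

Emit:
{"op": "send_rows", "data": {"commands": [[3.5,0,0,-2,0],[3.5,0,0,-4,0],[3.5,0,0,-4,0],[3.5,0,0,-4,0]]}}

```text
t: 15.55
eef_pos: [0.4363, 0.1476, 0.0646]
tool_rot: [[0.952, 0.306, -0.001], [0.306, -0.952, -0.0], [-0.001, -0.0, -1.0]]
wrist_force: [-0.5, -0.2, -1.5]
grip_width: 0.0414
gripper_force: 30.0
```

Emit:
{"op": "send_rows", "data": {"commands": [[3.5,-1.2,4,0,0],[3.5,-2.4,8,0,0],[3.5,-3.6,11,0,0],[3.5,-4.3,13.5,0,0],[3.5,-4.3,13.5,0,0],[3.5,-4.3,13.5,1.2,0],[3.5,-4.3,13.5,2.4,0],[3.5,-4.3,13.5,2.4,0]]}}

```text
t: 16.55
eef_pos: [0.4358, 0.0069, 0.0398]
tool_rot: [[0.952, 0.307, -0.003], [0.307, -0.952, 0.001], [-0.003, -0.002, -1.0]]
wrist_force: [0.5, 0.7, -0.7]
grip_width: 0.0414
gripper_force: 30.0
```

Emit:
{"op": "send_rows", "data": {"commands": [[3.5,0,0,0.4,0],[3.5,0,0,0.8,0],[3.5,0,0,1.0,0],[3.5,0,0,1.1,0],[3.5,0,0,1.1,0],[3.5,0,0,1.1,0]]}}

```text
t: 17.3
eef_pos: [0.4372, 0.006, 0.0303]
tool_rot: [[0.952, 0.306, 0.0], [0.306, -0.952, 0.0], [0.0, 0.0, -1.0]]
wrist_force: [-0.7, -0.1, -1.1]
grip_width: 0.0409
gripper_force: 30.0
```

Emit:
{"op": "send_rows", "data": {"commands": [[3.5,0,0,0.1,0],[3.5,0,0,0.1,0],[5,0,0,0.1,0],[5,0,0,0.1,0],[8.78,0,0,0.1,0],[8.78,0,0,0.1,0],[8.78,0,0,0.1,0],[8.78,0,0,0.1,0]]}}

```text
t: 18.3
eef_pos: [0.4371, 0.006, 0.0292]
tool_rot: [[0.952, 0.306, -0.0], [0.306, -0.952, 0.0], [0.0, -0.0, -1.0]]
wrist_force: [0.1, 0.2, -0.1]
grip_width: 0.0858
gripper_force: 0.0
```

Emit:
{"op": "send_rows", "data": {"commands": [[8.78,0,0,-5,0],[8.78,0,0,-10,0],[8.78,0,0,-17,0],[8.78,0,0,-17,0]]}}

```text
t: 18.8
eef_pos: [0.4401, 0.0056, 0.2033]
tool_rot: [[0.952, 0.306, 0.009], [0.306, -0.952, -0.001], [0.008, 0.004, -1.0]]
wrist_force: [0.3, -0.7, -0.2]
grip_width: 0.0874
gripper_force: 0.0
```

```bash
python3 -c "
from h import *
go(.426,.2735,.20)"
```

```text
t 18.8 tcp [0.4401 0.0056 0.2033] shift cm [  6.85 -25.93   0.28] w 0.0874
```

Emit:
{"op": "send_rows", "data": {"commands": [[8.78,7.1,-25.8,0,0],[8.78,7.1,-25.8,0,0],[8.78,7.1,-25.8,0,0],[8.78,7.1,-25.8,0,0],[8.78,7.1,-25.8,0,0],[8.78,7.1,-25.8,0,0],[8.78,7.1,-25.8,0,0],[8.78,7.1,-25.8,0,0]]}}

```text
t: 19.8
eef_pos: [0.4259, 0.2717, 0.199]
tool_rot: [[0.953, 0.304, -0.001], [0.304, -0.953, -0.001], [-0.001, 0.0, -1.0]]
wrist_force: [0.2, -0.3, -1.0]
grip_width: 0.0875
gripper_force: 0.0
```

```bash
python3 -c "
from h import *
d=grab('wrist');save(d,'w5.png')
for o in blob(d,'yellow',(318,188),60)[:5]: print(o,cast(d,o[0],.085))
go(.426,.2735,.024)"
```

```text
((311.3920874879382, 186.3304385118473), 1554.5, (289, 164, 45, 46)) [0.42669383 0.27583718 0.085     ]
t 19.85 tcp [0.426  0.2719 0.1992] shift cm [ 0.06 -0.16 17.52] w 0.0876
```

View pics/w5.png

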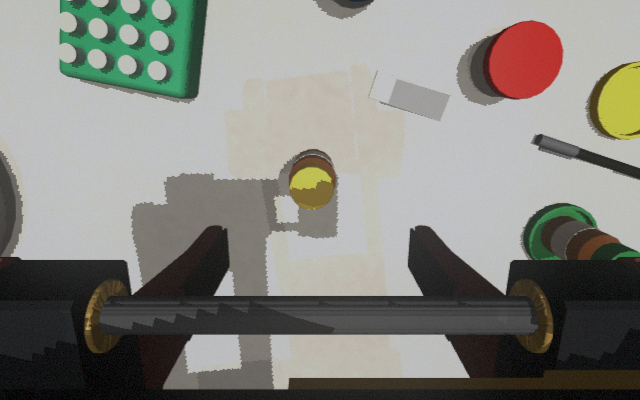

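The wrist view shows the yellow cap at (311,186), about 3 mm off centre, and the green bottle standing in its dish at (560,235). Grip the yellow bottle.

Emit:
{"op": "send_rows", "data": {"commands": [[8.78,0.2,-0.3,5,0],[8.78,0.2,-0.3,10,0],[8.78,0.2,-0.3,14,0],[8.78,0.2,-0.3,17.4,0],[8.78,0.2,-0.3,17.4,0],[3.5,0.2,-0.3,17.4,0],[3.5,0.2,-0.3,17.4,0],[3.5,0.2,-0.3,17.4,0]]}}

```text
t: 20.85
eef_pos: [0.4277, 0.2772, 0.0264]
tool_rot: [[0.952, 0.306, 0.002], [0.306, -0.952, 0.001], [0.002, -0.0, -1.0]]
wrist_force: [0.3, 0.9, 0.1]
grip_width: 0.0618
gripper_force: 0.0
```

Emit:
{"op": "send_rows", "data": {"commands": [[3.5,0,0,0,0],[3.5,0,0,0,0],[3.5,0,0,0,0],[3.5,0,0,0,0]]}}

```text
t: 21.35
eef_pos: [0.4269, 0.277, 0.0255]
tool_rot: [[0.952, 0.306, 0.0], [0.306, -0.952, 0.0], [0.0, -0.0, -1.0]]
wrist_force: [-1.4, 0.9, 4.8]
grip_width: 0.0416
gripper_force: 30.0
```

```bash
python3 -c "
from h import *
go(.581,.0065,.0294)"
```

```text
t 21.35 tcp [0.4269 0.277  0.0255] shift cm [ 6.4  30.47 -0.4 ] w 0.0416
```

Emit:
{"op": "send_rows", "data": {"commands": [[3.5,0,0,-2,0],[3.5,0,0,-5,0],[3.5,0,0,-8,0],[3.5,0,0,-10,0],[3.5,0,0,-10,0],[3.5,0,0,-10,0]]}}

```text
t: 22.1
eef_pos: [0.4261, 0.2765, 0.1243]
tool_rot: [[0.952, 0.306, -0.001], [0.306, -0.952, -0.001], [-0.002, 0.0, -1.0]]
wrist_force: [-1.4, 0.1, -1.0]
grip_width: 0.0416
gripper_force: 30.0
```

Emit:
{"op": "send_rows", "data": {"commands": [[3.5,0.9,4,0,0],[3.5,2,9,0,0],[3.5,3,14,0,0],[3.5,4.1,19,0,0],[3.5,5.2,24,0,0],[3.5,6.1,28.5,0,0],[3.5,6.4,30.5,0,0],[3.5,6.4,30.5,0,0]]}}

```text
t: 23.1
eef_pos: [0.5805, 0.0054, 0.124]
tool_rot: [[0.953, 0.304, -0.002], [0.304, -0.953, 0.001], [-0.002, -0.001, -1.0]]
wrist_force: [-0.4, 0.8, -1.1]
grip_width: 0.0413
gripper_force: 30.0
```

Emit:
{"op": "send_rows", "data": {"commands": [[3.5,0,0,2,0],[3.5,0,0,4,0],[3.5,0,0,6,0],[3.5,0,0,7.5,0],[3.5,0,0,8.3,0],[3.5,0,0,8.3,0],[3.5,0,0,8.3,0]]}}

```text
t: 23.98
eef_pos: [0.5815, 0.0061, 0.0427]
tool_rot: [[0.952, 0.306, 0.001], [0.306, -0.952, 0.0], [0.001, 0.0, -1.0]]
wrist_force: [0.3, 0.3, -1.8]
grip_width: 0.0413
gripper_force: 30.0
```

```bash
python3 -c "
from h import *
go(.581,.0065,.0294)"
```

```text
t 23.98 tcp [0.5815 0.0061 0.0427] shift cm [-0.03 -0.06  1.33] w 0.0413
```

Emit:
{"op": "send_rows", "data": {"commands": [[3.5,0,0,0.5,0],[3.5,0,0,0.9,0],[3.5,0,0,1.1,0],[3.5,0,0,1.2,0],[3.5,0,0,1.2,0],[3.5,0,0,1.2,0]]}}

```text
t: 24.72
eef_pos: [0.5811, 0.006, 0.0302]
tool_rot: [[0.952, 0.306, 0.0], [0.306, -0.952, 0.0], [0.0, -0.0, -1.0]]
wrist_force: [-0.0, 0.0, -0.8]
grip_width: 0.0415
gripper_force: 30.0
```

Emit:
{"op": "send_rows", "data": {"commands": [[3.5,0,0,0.1,0],[3.5,0,0,0.1,0],[5,0,0,0.1,0],[5,0,0,0.1,0],[8.78,0,0,0.1,0],[8.78,0,0,0.1,0],[8.78,0,0,0.1,0],[8.78,0,0,0.1,0]]}}

```text
t: 25.72
eef_pos: [0.581, 0.006, 0.0292]
tool_rot: [[0.952, 0.306, -0.0], [0.306, -0.952, 0.0], [-0.0, -0.0, -1.0]]
wrist_force: [0.6, -0.4, -0.2]
grip_width: 0.0861
gripper_force: 0.0
```

Emit:
{"op": "send_rows", "data": {"commands": [[8.78,0,0,-5,0],[8.78,0,0,-10,0],[8.78,0,0,-17,0],[8.78,0,0,-20,0],[8.78,-6,-20,-20,0],[8.78,-6,-20,-20,0],[8.78,-6,-20,-20,0],[8.78,-6,-20,-20,0]]}}

```text
t: 26.72
eef_pos: [0.46, 0.1802, 0.2292]
tool_rot: [[0.951, 0.308, -0.001], [0.308, -0.951, 0.001], [-0.001, -0.001, -1.0]]
wrist_force: [0.3, -0.0, 0.7]
grip_width: 0.0877
gripper_force: 0.0
```

```bash
python3 -c "
from h import *
d=grab('top'); cv2.imwrite('pics/t9.png',cv2.resize(d['image'][130:290,140:400,::-1],None,fx=3,fy=3))
d=grab('scene'); cv2.imwrite('pics/s9.png',cv2.resize(d['image'][120:340,220:450,::-1],None,fx=2.5,fy=2.5))"
```

```text
(no output)
```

View pics/t9.png

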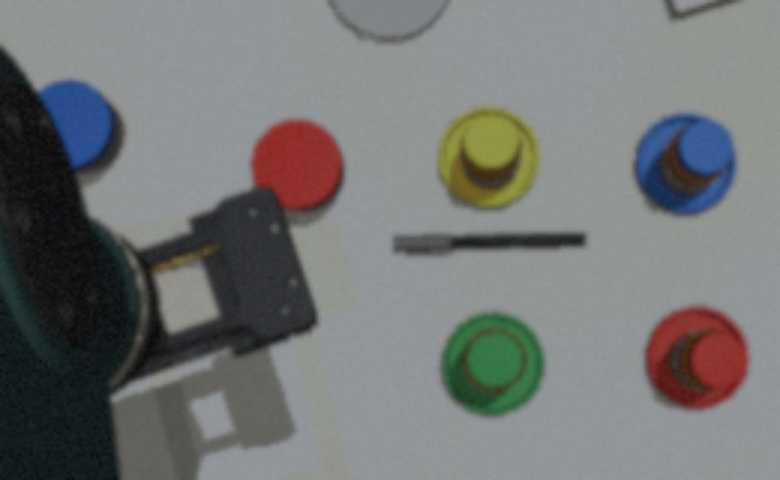

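View pics/s9.png

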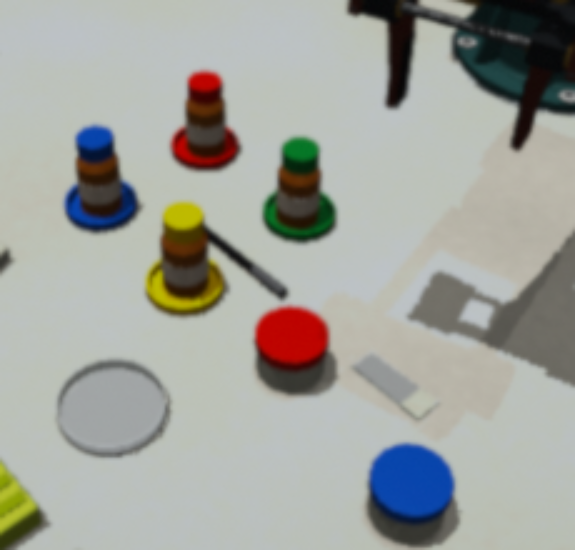

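Both views show all four bottles upright and centred in their own dishes. In the top crop the caps are yellow (490,140), blue (705,147), green (494,358) and red (718,358). The jars have not moved and the gripper is clear.

```bash
python3 -c "
from h import *
print(workorder.hand_in())"
```

```text
the job is handed in; nothing more can be done
None
```

All four bottles stand upright in the holders matching their caps, both jars are where they started, and I handed the job in at about 27 s of the 112 s allowed; hand-in gave no verdict, so this rests on the final camera views.

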